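# Find and mark the balance point of a sample carrier

### The job

Slide the sample carrier lengthwise over the knife edge (above the red block), gently and without lifting it off the blade, until it balances level by itself, tipped onto neither rubber stop and with nothing else touching it. Then set the orange marker clip astride it, fully seated, directly above the knife edge, so that the carrier stays balanced, and let go. Leave the brass plug, the wire spool and the screwdriver where they are.

Things in the scene. Friction and masses are not known exactly. Their poses are not given: they have to be found in the camera images.
- knife_edge (a point): Centre of the top of the steel blade as it stands upright, 115 mm above the bench, in the middle of a fixed stand (blue base 100 x 250 x 12 mm, red block 36 mm along y, 50 along x, top at 65 mm). x, y level, z up; the carrier lies and slides along this y axis. This point does not move.
- knife: The steel blade: its top is a flat land 8 mm along y and 18 mm along x. It rocks about the x axis through this origin, the middle of its top edge, with the carrier, against a weak spring and a damper, so that the carrier settles within a second.
- stops: Two fixed posts with black rubber tops, 16 mm wide (x), 14 mm long (y), 90 mm either side of the blade along y, tops 103 mm above the bench (12 mm below the blade's). They stand inside the carrier's channel, guide it (4 mm play each side) and catch its heavy end at about 0.13 rad tilt. Origin on the bench plane right under knife_edge, same axes.
- carrier_center (a point): Middle, half-way up, of the sample carrier: an inverted channel 340 mm long (y), 40 wide (x), 38 high (z), open below: 4 mm top plate on two side tubes 8 mm wide, 34 deep, 24 apart inside. Top face 19 mm above this point, face on the blade 15 mm above it, underside 19 mm below. Hidden ballast (total 320 g) puts its balance point at an unknown place up to 21 mm either side of this point along y.
- carrier: The carrier; origin in the middle of the face that rests on the blade, axes as carrier_center. Starts across the blade, +y end heavy and down on a stop. With its balance point over the middle of the blade it is level; off that it tilts 0.02 rad per mm, and from 6 mm on rests on a stop. 1 to 3 N slides it. The copper pads at both ends tell nothing.
- clip_center (a point): Middle, half-way up, of the loose orange marker clip (30 g): an inverted U standing on its legs, 55 mm wide (x), 18 long (y), 43 high. Legs 5 mm thick, 12 deep, 45 apart inside, to go over the 40 mm wide carrier; the roof's inner face, which rests on the carrier, is 9.5 mm below this point. A 16 x 16 mm grip post runs from 3.5 mm below to 21.5 mm above it. A half turn is the same.
- clip: The same clip; origin under its middle at the feet of its legs, same axes.
- plug: Brass plug, a 36 mm disc with a 20 mm stem, 34 mm high; origin under its centre. To be left alone.
- spool: Grey wire spool standing on its flange, 66 mm across and 48 mm high; origin under its centre. To be left alone.
- driver: Screwdriver with a yellow handle lying on the bench; origin under its middle. To be left alone.

How it is judged (in metres and radians):
On the way, in this order (a step that is already met when the one before it is completed fails the run):
1. the carrier balances by itself on the knife edge: within 0.05 rad of level, not leaning on the stops, untouched by the robot, for half a second (angle between carrier_center's own z axis and vertical below 0.05 rad and contact force between carrier and knife above 0.5 N and contact force between carrier and stops below 0.4 N and contact force between carrier and the arm below 0.05 N and contact force between carrier and the fingers below 0.05 N), for 0.5 s.
2. the clip sits astride the carrier within 6 mm of the knife edge along the carrier (y of clip_center in the frame of knife_edge between -0.006 and 0.006 m and z of clip_center in the frame of carrier_center between 0.0255 and 0.0305 m and angle between the z axis of clip_center and the z axis of carrier_center, either way round below 0.1 rad and contact force between clip and carrier above 0.1 N and contact force between clip and the fingers below 0.05 N), for 0.2 s.
At the end, for the whole second after the job is handed in: The carrier rests on the knife edge alone, within 0.05 rad of level, not touched by the robot and leaning on neither stop (under 0.4 N); the clip is fully seated astride it, within 6 mm of the knife edge along the carrier, upright on it and released; both are at rest (all of step 1 and all of step 2 and linear speed of each of carrier, clip below 0.02 m/s and angular speed of carrier below 0.1 rad/s).
It fails at once if the carrier is pressed onto the blade with more than 25 N (contact force between carrier and knife above 25 N).
It fails at once if the carrier is lifted off: its middle more than 20 mm above or its tilt over 0.3 rad (z of carrier in the frame of knife_edge above 0.02 m or angle between carrier's own z axis and vertical above 0.3 rad).
It fails at once if the plug is moved by more than 15 mm (distance of plug from where it was at the start of the episode above 0.015 m).
It fails at once if the spool is moved by more than 15 mm (distance of spool from where it was at the start of the episode above 0.015 m).
It fails at once if the driver is moved by more than 15 mm (distance of driver from where it was at the start of the episode above 0.015 m).
It also fails if it takes over 67 s, if anything falls off the work surface, if the arm or the gripper's body presses on something with over 40 N, if the wrist force passes 120 N, or if a joint passes its speed limit or range.

### The arm

A 6-joint arm with a two-finger parallel gripper is mounted at the origin on the work surface. World frame = base frame: x ahead of the robot, y to its left, z up, the work surface at z = 0. Lengths are in mm, angles in rad, forces in N, time in s.
With the tool pointing down it reaches from about 350 to 975 mm from the base axis. Payload 4.9 kg.
Tool frame: the origin (TCP) lies on the centre line of the jaws, within the pads' length; the fingertips stand 22 mm ahead of it and the grasp point (between the pads) lies 3 mm ahead of it (nose_length is the distance from the TCP to the fingertips, in mm); y points along the fingers, z is the direction in which the jaws open and shut, and the axes are right-handed (so a half turn about y gives the same grasp; the last joint's range is limited). The gripper opens to 85 mm and grips with 20 to 120 N. Pads are 22 mm wide; open, the fingers measure 114 mm over their backs; the gripper's body (76 mm by 85 mm) begins 54 mm behind the grasp point. The pads swing forward as they close: fully open they stand 13 mm farther back than shut.
Start: joints at [1.056, 0.053, 1.613, -0, 1.476, -0.119], TCP at [240.955, 576.665, 253.304] pointing down, gripper open.
Joint ranges: [-3.01, 3.01], [-1.01, 2.22], [0.06, 2.58], [-1.02, 4.17], [0.09, 2.62], [-3.14, 3.14]. Speed limits (rad/s): [2.57, 2.57, 3.14, 3.14, 3.14, 3.14].

### API

Orientations are given as a rotation vector (axis times angle).
In Python, from rig import * gives the robot as it stands. The module is installed in compiled form; this text tells all that it offers.
- The arm moves only by the shell command python3 -m inch 'ROWS' [FORCE]. ROWS is JSON, a list that holds one entry, the list of rows, each a list of 7 numbers: the finger opening in m, from 0 to 0.0854, then the shift along the tool's x, y, z in m, then the turn, a rotation vector about the tool's x, y, z in degrees. In form: [[[hand, dx, dy, dz, rx, ry, rz], ...]]. A call has 1 to 20 rows; each row is the pose to reach, as a shift and turn from the pose measured when the call began, along the tool's axes at that moment; what a row does not reach only later rows make up. A row lasts 1/8 s, in which the tool goes at most 62.5 mm and 10.7 degrees, less where a joint would pass 70% of its speed; a pose out of reach is approached as far as the arm can. A call with a gripper value outside its range is refused whole. The fingers move at their own pace and stop on an object; FORCE is the grip in N (left out, the last holds). Time passes only in rows, so rows that repeat a pose let the fingers close. It gives the time, the measured TCP pose, the force and the opening at its end, in the units of the state.
- state(): the state, without advancing time (a new reading comes with each control period).
- read_camera(name): name is "scene" or "top" or "wrist"; returns a dict with "image" (400x640x3 uint8, blue, green, red), "camera_matrix" (3x3 intrinsics, pixels), "pose" (4x4, takes a point from camera to world coordinates). Camera axes: x right, y up, looking along -z (the intrinsics and any distortion apply to the point x, -y, -z); pixel columns grow to the right and rows downward; lengths in mm; the calibration is good to about 2 mm. A picture is of the moment at which its call begins. There is no depth.
- close_job(): hands the job in, once; it reports no verdict.
The state is a dict: "clock": time; "joint_pos": joint angles; "qd": joint speeds; "effort": joint torques, N m; "position": TCP position; "orientation": TCP orientation; "contact_force": force on the tool from outside, world axes, zero at the start; "moment": the same for the moment, N m; "finger_gap": finger opening in mm.
Only numpy, scipy, OpenCV 4.12 (cv2) and the standard library are available. Lean on these libraries where they do the work, as an engineer would, in place of code of your own. Each camera call takes 0.05 s, during which the arm holds its last target. There are 200 camera calls.

## Working session

There is one attempt and no reset: what is moved stays moved. The work goes in short steps, Python scripts to look and compute and a shell command to move; the robot and the scene stay as the last step left them, time stands still between calls to the robot, and variables do not carry over. Pictures are saved under pics/ and viewed, about 8 in all and at most 12, crops included, and the job is handed in when it is done.

```bash
mkdir -p pics; cat > h.py <<'E'
from rig import *
import numpy as np, cv2
from scipy.spatial.transform import Rotation as R
def cam(n,f=None):
    c=read_camera(n)
    if f: cv2.imwrite('pics/'+f,c['image'])
    return c
def ray(c,u,v,z):
    K=np.array(c['camera_matrix']);P=np.array(c['pose'])
    d=np.linalg.solve(K,[u,v,1.]);d=P[:3,:3]@[d[0],-d[1],-d[2]];o=P[:3,3]
    return o+d*(z-o[2])/d[2]
def proj(c,p):
    K=np.array(c['camera_matrix']);P=np.array(c['pose'])
    q=P[:3,:3].T@(np.array(p)-P[:3,3]);q=K@[q[0],-q[1],-q[2]];return q[:2]/q[2]
E
python3 - <<'E'
from h import *
s=state();print(s); print(R.from_rotvec(s['orientation']).as_matrix().round(3))
a=cam('scene','s0.png');b=cam('top','t0.png')
for c in(a,b):print(np.array(c['camera_matrix']).round(1).tolist(),np.array(c['pose']).round(2).tolist(),[k for k in c])
E
```

```text
{'clock': 0.0, 'joint_pos': array([ 1.05599214e+00,  5.33612990e-02,  1.61427532e+00, -6.41048074e-06,
        1.47602191e+00, -1.19003944e-01]), 'qd': array([ 0.00064138,  0.00036408, -0.00012093,  0.00059287, -0.00053435,
       -0.00049152]), 'effort': array([ 6.22203679e-04, -3.93687272e+01, -3.70177925e+01, -5.46103945e-05,
        7.02900157e-03,  8.45989007e-06]), 'position': array([240.68438151, 576.17369725, 252.07138915]), 'orientation': array([-1.55037446,  0.3110805 , -0.31007313]), 'contact_force': array([-0.30176383,  0.45470029, -0.75963535]), 'moment': array([-0.02380438, -0.00972779,  0.01691149]), 'finger_gap': 85.2547513189829}
[[ 0.923 -0.001  0.386]
 [-0.386 -0.002  0.923]
 [-0.    -1.    -0.002]]
[[504.1, 0.0, 316.0], [0.0, 504.1, 196.8], [0.0, 0.0, 1.0]] [[0.62, -0.55, 0.57, 1406.88], [0.79, 0.43, -0.44, -666.78], [-0.0, 0.72, 0.7, 1177.85], [0.0, 0.0, 0.0, 1.0]] ['image', 'camera_matrix', 'pose']
[[462.8, 0.0, 315.8], [0.0, 462.8, 209.0], [0.0, 0.0, 1.0]] [[0.03, 0.99, -0.13, 330.12], [-1.0, 0.03, 0.0, 15.12], [0.01, 0.13, 0.99, 1625.78], [0.0, 0.0, 0.0, 1.0]] ['image', 'camera_matrix', 'pose']
```

View pics/s0.png

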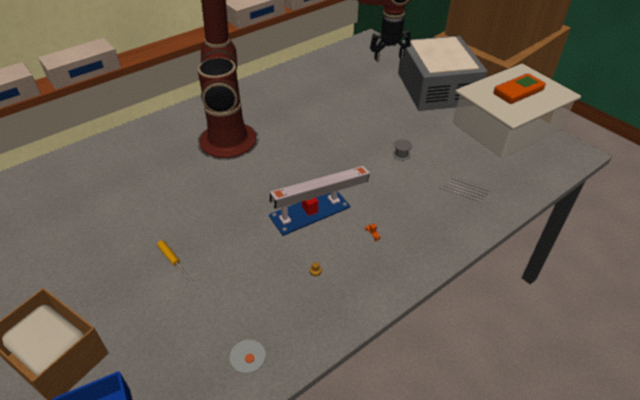

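View pics/t0.png

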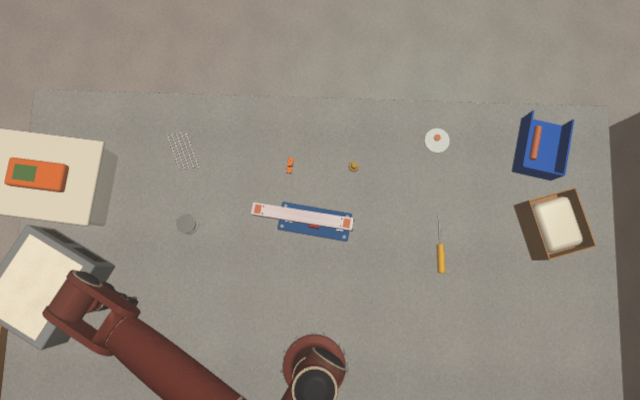

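The scene view shows the carrier tilted across the stand, with its red block at about (310,205), the clip at (374,231), the plug at (316,269) and the spool at (402,149). In the top view the carrier runs from (258,209) to (347,223), the clip is at (290,165) and the plug at (353,166).

```bash
python3 - <<'E'
from h import *
c=cam('top');im=c['image'];h=cv2.cvtColor(im,cv2.COLOR_BGR2HSV)
def blobs(m,box,amin=8):
    M=np.zeros_like(m);x0,y0,x1,y1=box;M[y0:y1,x0:x1]=m[y0:y1,x0:x1]
    n,l,st,ce=cv2.connectedComponentsWithStats(M)
    return [(st[i,4],ce[i]) for i in range(1,n) if st[i,4]>=amin]
box=(240,140,370,250)
o=cv2.inRange(h,(3,130,120),(18,255,255))
for a,p in blobs(o,box):print('orange',a,p.round(1),'z0',ray(c,*p,20)[:2].round(1),'z134',ray(c,*p,134)[:2].round(1))
b=cv2.inRange(h,(100,120,50),(125,255,255));B=np.zeros_like(b);B[190:250,260:370]=b[190:250,260:370]
hull=cv2.convexHull(cv2.findNonZero(B)).reshape(-1,2)
w=np.array([ray(c,*p,12)[:2] for p in hull],np.float32);print('plate',cv2.minAreaRect(w))
c=cam('scene');h=cv2.cvtColor(c['image'],cv2.COLOR_BGR2HSV)
b=cv2.inRange(h,(100,120,50),(125,255,255));B=np.zeros_like(b);B[170:250,250:370]=b[170:250,250:370]
w=np.array([ray(c,*p,12)[:2] for p in cv2.convexHull(cv2.findNonZero(B)).reshape(-1,2)],np.float32);print('plate',cv2.minAreaRect(w))
o=cv2.inRange(h,(3,130,120),(18,255,255))
for a,p in blobs(o,(250,160,400,250)):print('orange',a,p.round(1),'z0',ray(c,*p,20)[:2].round(1),'z134',ray(c,*p,134)[:2].round(1))
c=cam('wrist');print(np.array(c['camera_matrix']).round(1).tolist(),np.array(c['pose']).round(3).tolist())
E
```

```text
orange 70 [289.7 164.7] z0 [690.  105.8] z134 [664.4  99.4]
orange 29 [353.1 167.3] z0 [ 686.9 -118.9] z134 [ 661.6 -109.4]
orange 39 [257.3 208.7] z0 [530.  213.5] z134 [515.8 199.4]
orange 40 [346.3 222.7] z0 [489.3 -98.5] z134 [478.  -90.5]
plate ((492.830322265625, 12.492820739746094), (242.54983520507812, 93.00999450683594), 81.69222259521484)
plate ((497.7132568359375, 10.474044799804688), (246.94715881347656, 101.62364196777344), 81.91310119628906)
orange 26 [360.8 170.1] z0 [459.8 264.3] z134 [553.  172.6]
orange 35 [278.4 193.4] z0 [378.8 -27.9] z134 [480.  -90.8]
orange 48 [370.8 226.2] z0 [676.5 113.2] z134 [748.4  36.4]
orange 39 [375.3 234.3] z0 [709.6 101.6] z134 [778.3  25.9]
[[281.8, 0.0, 320.6], [0.0, 281.8, 202.1], [0.0, 0.0, 1.0]] [[0.384, -0.886, -0.259, 175.294], [0.923, 0.369, 0.109, 604.371], [-0.001, -0.281, 0.96, 372.874], [0.0, 0.0, 0.0, 1.0]]
```

```bash
python3 -m inch '[[[0.025,0.392,0,-0.185,0,75.5,0],[0.025,0.392,0,-0.185,0,75.5,0],[0.025,0.392,0,-0.185,0,75.5,0],[0.025,0.392,0,-0.185,0,75.5,0],[0.025,0.392,0,-0.185,0,75.5,0],[0.025,0.392,0,-0.185,0,75.5,0],[0.025,0.392,0,-0.185,0,75.5,0],[0.025,0.392,0,-0.185,0,75.5,0],[0.025,0.392,0,-0.185,0,75.5,0],[0.025,0.392,0,-0.185,0,75.5,0],[0.025,0.392,0,-0.185,0,75.5,0]]]' 
cat >> h.py <<'E'
def pads(c,box):
    h=cv2.cvtColor(c['image'],cv2.COLOR_BGR2HSV)
    m=cv2.inRange(h,(2,90,90),(18,255,255));M=np.zeros_like(m);x0,y0,x1,y1=box;M[y0:y1,x0:x1]=m[y0:y1,x0:x1]
    n,l,st,ce=cv2.connectedComponentsWithStats(M)
    return [(int(st[i,4]),ce[i]) for i in range(1,n) if st[i,4]>=12]
def tri(c1,p1,c2,p2):
    A=[];b=[]
    for c,p in((c1,p1),(c2,p2)):
        o=np.array(c['pose'])[:3,3];d=ray(c,*p,0)-o;d/=np.linalg.norm(d);Q=np.eye(3)-np.outer(d,d);A.append(Q);b.append(Q@o)
    return np.linalg.lstsq(np.vstack(A),np.hstack(b),rcond=None)[0]
KN=np.array([496,11.5]);YA=np.array([.142,.99])
def tilt():
    a=cam('scene');t=cam('top')
    pa=pads(a,(255,155,400,215));pt=pads(t,(235,195,365,235))
    print('scene',[(k,p.round(1).tolist()) for k,p in pa],'top',[(k,p.round(1).tolist()) for k,p in pt])
    if len(pa)!=2 or len(pt)!=2: return
    pa=sorted(pa,key=lambda q:-q[1][0]);pt=sorted(pt,key=lambda q:q[1][0])
    P=[tri(a,pa[i][1],t,pt[i][1]) for i in(0,1)]
    d=P[0]-P[1];m=(P[0]+P[1])/2
    print('P+',P[0].round(1),'P-',P[1].round(1),'len',np.linalg.norm(d).round(1),'tilt(+y up)',round(float(np.arctan2(d[2],np.hypot(*d[:2]))),4),'s_mid',((m[:2]-KN)@YA).round(1))
E
python3 - <<'E'
from h import *
s=state();print(R.from_rotvec(s['orientation']).as_matrix().round(3))
tilt();cam('wrist','w1.png')
E
```

```text
clock: 1.62
position: [530.4, 255.7, 252.9]
orientation: [-1.14, 1.312, -1.312]
contact_force: [-0.1, -0.4, 0.3]
finger_gap: 25.1
[[-0.14  -0.     0.99 ]
 [-0.99  -0.001 -0.14 ]
 [ 0.001 -1.    -0.   ]]
scene [(38, [361.1, 170.1]), (51, [278.6, 193.3]), (16, [309.4, 199.6]), (26, [313.4, 206.4])] top [(425, [242.0, 218.0]), (51, [257.2, 208.5]), (53, [346.2, 222.8])]
```

View pics/w1.png

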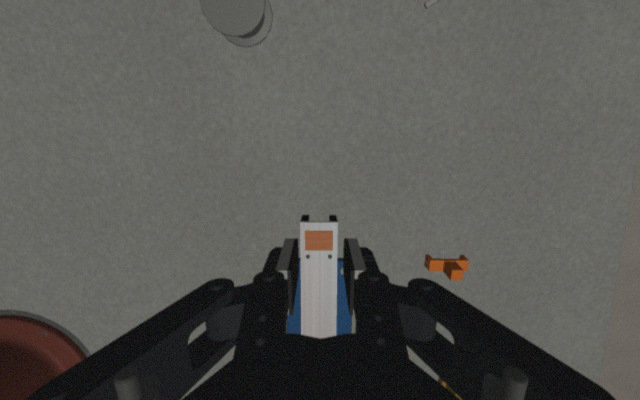

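The wrist view has image up as +y. The carrier's +y end is at about (319,222), with its pad at (319,241). The fingers are at (290,270) and (352,270), the clip at (447,266) and the spool at (233,10).

```bash
python3 - <<'E'
from h import *
import re
s=open('h.py').read().replace("if st[i,4]>=12]","if 20<=st[i,4]<=120]").replace("pads(a,(255,155,400,215))","[q for q in pads(a,(255,155,400,215)) if not(290<q[1][0]<330 and q[1][1]>195)]");open('h.py','w').write(s)
c=cam('wrist')
for z in(106,):
  for p in((319,222),(319,241),(447,266)):
    q=ray(c,*p,z if p[0]<400 else 38);print(p,q.round(1),'s',((q[:2]-KN)@YA).round(1),'x',((q[:2]-KN)@[.99,-.142]).round(1))
print(proj(c,[530.4,255.7,231]))
E
python3 -c "
from h import *
tilt()"
```

```text
(319, 222) [525.7 228.4 106. ] s 218.9 x -1.4
(319, 241) [522.8 207.8 106. ] s 198.1 x -1.4
(447, 266) [681.3 118.2  38. ] s 131.9 x 168.3
[319.34774501 253.51739158]
scene [(38, [361.1, 170.1]), (52, [278.5, 193.3])] top [(51, [257.2, 208.5]), (53, [346.2, 222.8])]
P+ [521.3 204.8  94.8] P- [478.2 -89.9 132.5] len 300.2 tilt(+y up) -0.1261 s_mid 46.1
```

```bash
python3 -m inch '[[[0.025,0,0.06,0,0,0,0],[0.025,0,0.12,0,0,0,0],[0.025,0,0.139,0,0,0,0],[0.025,0.005,0.139,0,0,0,0],[0.025,0.009,0.139,0,0,0,0],[0.025,0.012,0.139,0,0,0,0],[0.025,0.014,0.139,0,0,0,0],[0.025,0.016,0.139,0,0,0,0],[0.025,0.018,0.139,0,0,0,0],[0.025,0.020,0.139,0,0,0,0],[0.025,0.022,0.139,0,0,0,0]]]'
python3 -c "
from h import *
tilt()"
```

```text
clock: 3.3
position: [527.8, 232.8, 113.8]
orientation: [-1.14, 1.313, -1.314]
contact_force: [0.1, -0.3, -0.4]
finger_gap: 25.2
scene [(38, [361.1, 170.1]), (51, [278.6, 193.3])] top [(53, [346.2, 222.8])]
```

```bash
python3 -m inch '[[[0.025,0.002,0,0,0,0,0],[0.025,0.004,0,0,0,0,0],[0.025,0.006,0,0,0,0,0],[0.025,0.008,0,0,0,0,0],[0.025,0.010,0,0,0,0,0],[0.025,0.012,0,0,0,0,0]]]'
python3 -c "
from h import *
tilt()"
```

```text
clock: 4.15
position: [526.1, 220.8, 113.9]
orientation: [-1.139, 1.313, -1.314]
contact_force: [-0.0, 1.7, 1.3]
finger_gap: 24.7
scene [(39, [361.0, 170.3]), (50, [278.6, 192.6])] top [(51, [346.2, 222.6])]
```

```bash
cat >> h.py <<'E'
def tilt2():
    a=cam('scene');pa=sorted([q for q in pads(a,(255,155,400,225)) if not(290<q[1][0]<330 and q[1][1]>195)],key=lambda q:-q[1][0])
    print([(k,p.round(1).tolist()) for k,p in pa]);pa=[pa[0],pa[-1]]
    p0=np.array([478.2,-89.9]);u=np.array([43.1,294.7]);u/=np.linalg.norm(u);n=np.array([u[1],-u[0]])
    o=np.array(a['pose'])[:3,3];Q=[]
    for k,p in pa:
        d=ray(a,*p,0)-o;q=o+d*((p0-o[:2])@n)/(d[:2]@n);Q.append(((q[:2]-KN)@u,q[2]))
    Q=np.array(Q);d=Q[0]-Q[1];s=state()
    print('pads s,z',Q.round(1).tolist(),'len',np.hypot(*d).round(1),'tilt',np.arctan2(d[1],d[0]).round(4),'s_mid',Q[:,0].mean().round(1),'tcp s',((s['position'][:2]-KN)@u).round(1),'t',s['clock'],'F',s['contact_force'].round(1))
E
python3 -m inch '[[[0.025,0.002,0,0,0,0,0],[0.025,0.004,0,0,0,0,0],[0.025,0.006,0,0,0,0,0],[0.025,0.008,0,0,0,0,0],[0.025,0.010,0,0,0,0,0],[0.025,0.012,0,0,0,0,0],[0.025,0.014,0,0,0,0,0],[0.025,0.016,0,0,0,0,0],[0.025,0.018,0,0,0,0,0],[0.025,0.018,0,0,0,0,0]]]'
python3 -c "
from h import *
tilt2()"
```

```text
clock: 5.5
position: [523.5, 202.6, 113.8]
orientation: [-1.14, 1.313, -1.314]
contact_force: [-0.3, 0.4, 1.1]
finger_gap: 24.9
[(49, [278.7, 191.1])]
pads s,z [[-101.3, 141.1], [-101.3, 141.1]] len 0.0 tilt 0.0 s_mid -101.3 tcp s 193.1 t 5.55 F [-0.4  0.3  1.1]
```

```bash
python3 -c "
from h import *
c=cam('scene');cv2.imwrite('pics/s2.png',cv2.resize(c['image'][130:250,230:410],None,fx=4,fy=4,interpolation=cv2.INTER_CUBIC))"
```

```text
(no output)
```

View pics/s2.png

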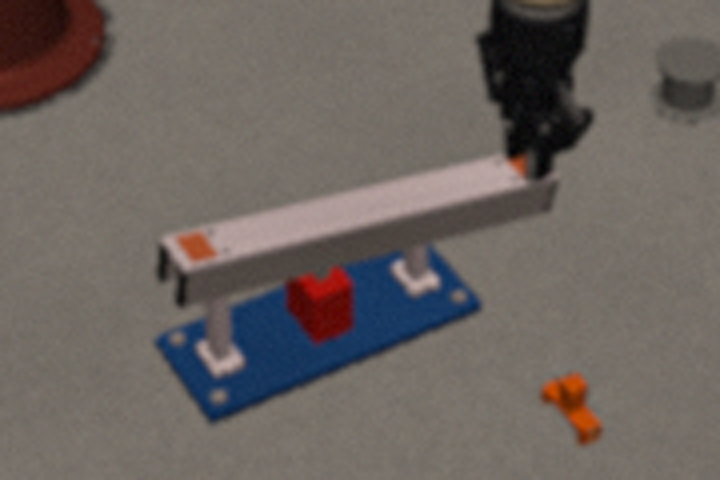

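The fingers rode over the low end and are now resting on the carrier's top at crop (535,165). The top face is at 119, so the low end's top is only at about 91. I'll back off, go lower and push again.

```bash
python3 -m inch '[[[0.025,0,-0.006,0,0,0,0],[0.025,-0.012,-0.006,0,0,0,0],[0.025,-0.025,-0.006,0,0,0,0],[0.025,-0.045,-0.006,0,0,0,0],[0.025,-0.045,0.022,0,0,0,0],[0.025,-0.045,0.022,0,0,0,0],[0.025,-0.045,0.022,0,0,0,0]]]'
python3 -c "
from h import *
tilt2();tilt()"
```

```text
clock: 6.48
position: [530.0, 247.7, 92.1]
orientation: [-1.14, 1.313, -1.314]
contact_force: [0.6, 0.4, 0.1]
finger_gap: 25.2
[(38, [360.9, 169.9]), (52, [278.6, 193.4])]
pads s,z [[194.7, 95.6], [-102.1, 131.7]] len 298.9 tilt -0.1209 s_mid 46.3 tcp s 238.6 t 6.525 F [ 1.   0.5 -0.1]
scene [(38, [360.9, 169.9]), (50, [278.7, 193.6])] top [(37, [258.1, 208.4]), (53, [346.1, 222.4])]
P+ [522.1 202.3  97.2] P- [479.2 -89.7 132.2] len 297.2 tilt(+y up) -0.1182 s_mid 45.0
```

```bash
python3 -m inch '[[[0.025,0.004,0,0,0,0,0],[0.025,0.007,0,0,0,0,0],[0.025,0.009,0,0,0,0,0],[0.025,0.011,0,0,0,0,0],[0.025,0.013,0,0,0,0,0],[0.025,0.015,0,0,0,0,0],[0.025,0.017,0,0,0,0,0],[0.025,0.019,0,0,0,0,0],[0.025,0.021,0,0,0,0,0],[0.025,0.023,0,0,0,0,0],[0.025,0.025,0,0,0,0,0],[0.025,0.027,0,0,0,0,0],[0.025,0.029,0,0,0,0,0]]]'
python3 -c "
from h import *
tilt2()"
```

```text
clock: 8.25
position: [526.5, 218.7, 93.0]
orientation: [-1.138, 1.312, -1.315]
contact_force: [1.1, 3.8, 1.2]
finger_gap: 24.8
[(37, [357.2, 171.3]), (50, [274.2, 193.7])]
pads s,z [[180.0, 96.0], [-116.4, 137.4]] len 299.3 tilt -0.1388 s_mid 31.8 tcp s 209.1 t 8.3 F [0.1 1.8 1.7]
```

```bash
python3 -m inch '[[[0.025,0.002,0,0,0,0,0],[0.025,0.004,0,0,0,0,0],[0.025,0.006,0,0,0,0,0],[0.025,0.008,0,0,0,0,0],[0.025,0.010,0,0,0,0,0],[0.025,0.010,0,0,0,0,0],[0.025,0.006,0,0,0,0,0],[0.025,0.006,0,0,0,0,0],[0.025,0.006,0,0,0,0,0],[0.025,0.006,0,0,0,0,0]]]'
python3 -c "
from h import *
tilt2()"
```

```text
clock: 9.55
position: [525.4, 212.3, 92.8]
orientation: [-1.139, 1.312, -1.315]
contact_force: [0.0, -0.4, 0.3]
finger_gap: 24.9
[(40, [354.6, 171.8]), (53, [270.8, 195.5])]
pads s,z [[169.8, 98.4], [-127.9, 135.7]] len 300.0 tilt -0.1247 s_mid 21.0 tcp s 203.0 t 9.6 F [ 0.2 -0.5 -0.6]
```

```bash
python3 -m inch '[[[0.025,0.004,0,0,0,0,0],[0.025,0.006,0,0,0,0,0],[0.025,0.008,0,0,0,0,0],[0.025,0.009,0,0,0,0,0],[0.025,0.009,0,0,0,0,0],[0.025,0.004,0,0,0,0,0],[0.025,0.004,0,0,0,0,0],[0.025,0.004,0,0,0,0,0],[0.025,0.004,0,0,0,0,0]]]'
python3 -c "
from h import *
tilt2()"
```

```text
clock: 10.72
position: [524.8, 208.2, 92.7]
orientation: [-1.139, 1.312, -1.315]
contact_force: [-1.0, 0.5, 0.2]
finger_gap: 24.9
[(38, [353.1, 172.1]), (52, [269.2, 195.9])]
pads s,z [[164.0, 99.8], [-132.9, 136.1]] len 299.1 tilt -0.1219 s_mid 15.6 tcp s 198.9 t 10.775 F [-0.7 -0.2 -0.6]
```

```bash
python3 -m inch '[[[0.025,0.004,0,0,0,0,0],[0.025,0.006,0,0,0,0,0],[0.025,0.008,0,0,0,0,0],[0.025,0.010,0,0,0,0,0],[0.025,0.011,0,0,0,0,0],[0.025,0.011,0,0,0,0,0],[0.025,0.005,0,0,0,0,0],[0.025,0.005,0,0,0,0,0],[0.025,0.005,0,0,0,0,0],[0.025,0.005,0,0,0,0,0]]]'
python3 -c "
from h import *
tilt2()"
```

```text
clock: 12.02
position: [524.0, 203.2, 92.6]
orientation: [-1.14, 1.312, -1.315]
contact_force: [-0.1, 0.8, 0.7]
finger_gap: 25.1
[(38, [351.6, 172.7]), (52, [267.3, 196.4])]
pads s,z [[158.5, 99.7], [-139.3, 137.1]] len 300.1 tilt -0.1251 s_mid 9.6 tcp s 193.7 t 12.075 F [ 0.1  0.1 -0.1]
```

```bash
python3 -m inch '[[[0.025,0.004,0,0,0,0,0],[0.025,0.006,0,0,0,0,0],[0.025,0.008,0,0,0,0,0],[0.025,0.010,0,0,0,0,0],[0.025,0.011,0,0,0,0,0],[0.025,0.011,0,0,0,0,0],[0.025,0.005,0,0,0,0,0],[0.025,0.005,0,0,0,0,0],[0.025,0.005,0,0,0,0,0],[0.025,0.005,0,0,0,0,0],[0.025,0.005,0,0,0,0,0]]]'
python3 -c "
from h import *
tilt2()"
```

```text
clock: 13.45
position: [523.3, 198.1, 92.5]
orientation: [-1.14, 1.312, -1.315]
contact_force: [0.2, -0.3, 1.0]
finger_gap: 24.8
[(42, [350.3, 173.0]), (49, [265.7, 197.0])]
pads s,z [[153.5, 100.5], [-144.3, 137.5]] len 300.1 tilt -0.1233 s_mid 4.6 tcp s 188.6 t 13.5 F [-0.1  0.2 -0.1]
```

```bash
python3 -m inch '[[[0.025,0.004,0,0,0,0,0],[0.025,0.006,0,0,0,0,0],[0.025,0.008,0,0,0,0,0],[0.025,0.010,0,0,0,0,0],[0.025,0.011,0,0,0,0,0],[0.025,0.011,0,0,0,0,0],[0.025,0.005,0,0,0,0,0],[0.025,0.005,0,0,0,0,0],[0.025,0.005,0,0,0,0,0],[0.025,0.005,0,0,0,0,0],[0.025,0.005,0,0,0,0,0]]]'
python3 -c "
from h import *
tilt2()"
```

```text
clock: 14.88
position: [522.5, 193.1, 92.5]
orientation: [-1.14, 1.313, -1.315]
contact_force: [-0.0, 0.4, 0.3]
finger_gap: 25.1
[(40, [349.0, 173.4]), (52, [264.3, 197.4])]
pads s,z [[148.5, 100.7], [-149.0, 137.8]] len 299.8 tilt -0.1238 s_mid -0.2 tcp s 183.5 t 14.925 F [-0.5 -1.1 -0.9]
```

```bash
python3 -m inch '[[[0.025,0.004,0,0,0,0,0],[0.025,0.006,0,0,0,0,0],[0.025,0.008,0,0,0,0,0],[0.025,0.010,0,0,0,0,0],[0.025,0.010,0,0,0,0,0],[0.025,0.004,0,0,0,0,0],[0.025,0.004,0,0,0,0,0],[0.025,0.004,0,0,0,0,0],[0.025,0.004,0,0,0,0,0],[0.025,0.004,0,0,0,0,0]]]'
python3 -c "
from h import *
tilt2()"
```

```text
clock: 16.18
position: [522.0, 189.0, 92.5]
orientation: [-1.14, 1.313, -1.316]
contact_force: [-0.4, -0.8, 0.8]
finger_gap: 25.0
[(42, [347.9, 173.7]), (52, [262.8, 197.7])]
pads s,z [[144.2, 101.4], [-153.7, 138.9]] len 300.3 tilt -0.1253 s_mid -4.7 tcp s 179.4 t 16.225 F [-0.7 -0.6 -0.7]
```

```bash
python3 -m inch '[[[0.025,0.004,0,0,0,0,0],[0.025,0.006,0,0,0,0,0],[0.025,0.008,0,0,0,0,0],[0.025,0.010,0,0,0,0,0],[0.025,0.011,0,0,0,0,0],[0.025,0.011,0,0,0,0,0],[0.025,0.005,0,0,0,0,0],[0.025,0.005,0,0,0,0,0],[0.025,0.005,0,0,0,0,0],[0.025,0.005,0,0,0,0,0],[0.025,0.005,0,0,0,0,0]]]'
python3 -c "
from h import *
tilt2()"
```

```text
clock: 17.6
position: [521.2, 184.0, 92.5]
orientation: [-1.14, 1.313, -1.316]
contact_force: [-0.2, -0.6, 0.4]
finger_gap: 25.0
[(41, [346.8, 174.3]), (52, [261.5, 198.3])]
pads s,z [[140.2, 100.8], [-158.0, 138.5]] len 300.5 tilt -0.1257 s_mid -8.9 tcp s 174.3 t 17.65 F [ 0.3 -0.8  0.6]
```

```bash
python3 -m inch '[[[0.025,0.004,0,0,0,0,0],[0.025,0.006,0,0,0,0,0],[0.025,0.008,0,0,0,0,0],[0.025,0.010,0,0,0,0,0],[0.025,0.010,0,0,0,0,0],[0.025,0.004,0,0,0,0,0],[0.025,0.004,0,0,0,0,0],[0.025,0.004,0,0,0,0,0],[0.025,0.004,0,0,0,0,0],[0.025,0.004,0,0,0,0,0]]]'
python3 -c "
from h import *
tilt2()"
```

```text
clock: 18.9
position: [520.6, 180.0, 92.5]
orientation: [-1.14, 1.313, -1.316]
contact_force: [-1.5, -0.4, 0.1]
finger_gap: 25.2
[(44, [345.8, 173.2]), (52, [259.9, 200.3])]
pads s,z [[136.0, 107.1], [-163.5, 133.0]] len 300.6 tilt -0.0862 s_mid -13.7 tcp s 170.3 t 18.95 F [-0.9  0.2 -0.2]
```

```bash
python3 -m inch '[[[0.025,0.004,0,0,0,0,0],[0.025,0.006,0,0,0,0,0],[0.025,0.008,0,0,0,0,0],[0.025,0.010,0,0,0,0,0],[0.025,0.010,0,0,0,0,0],[0.025,0.004,0,0,0,0,0],[0.025,0.002,0,0,0,0,0],[0.025,0,0,0,0,0,0],[0.025,0,0,0,0,0,0],[0.025,0,0,0,0,0,0],[0.025,0,0,0,0,0,0],[0.025,0,0,0,0,0,0]]]'
python3 -c "
from h import *
tilt2()"
```

```text
clock: 20.45
position: [520.6, 179.9, 92.5]
orientation: [-1.14, 1.313, -1.316]
contact_force: [1.3, 0.3, -0.6]
finger_gap: 24.9
[(46, [344.7, 170.7]), (52, [258.8, 205.3])]
pads s,z [[131.3, 119.9], [-168.9, 114.7]] len 300.3 tilt 0.0174 s_mid -18.8 tcp s 170.2 t 20.5 F [ 1.  -0.7  0.4]
```

```bash
python3 -m inch '[[[0.025,-0.02,0,0,0,0,0],[0.03,-0.03,-0.05,0,0,0,0],[0.05,-0.03,-0.11,0,0,0,0],[0.05,-0.03,-0.14,0.06,0,0,0],[0.05,0,-0.14,0.11,0,0,0],[0.05,0.05,-0.14,0.15,0,0,0],[0.05,0.10,-0.14,0.183,0,0,0],[0.05,0.12,-0.14,0.183,0,0,0],[0.05,0.12,-0.14,0.183,0,0,0]]]'
python3 -c "
from h import *
tilt2();c=cam('wrist','w3.png');tilt()"
```

```text
clock: 21.62
position: [684.6, 35.3, 232.5]
orientation: [-1.139, 1.315, -1.316]
contact_force: [0.3, 0.7, 0.1]
finger_gap: 49.8
[(24, [343.3, 171.2]), (52, [258.8, 205.3])]
pads s,z [[126.3, 119.9], [-168.9, 114.7]] len 295.3 tilt 0.0175 s_mid -21.3 tcp s 52.0 t 21.675 F [-0.7 -0.7  0.4]
scene [(28, [343.6, 171.2]), (53, [258.8, 205.4])] top [(52, [276.1, 210.7])]
```

View pics/w3.png

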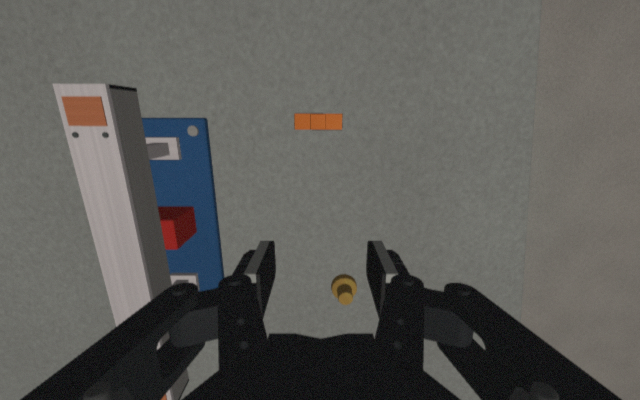

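The wrist view shows the clip at (319,121), seen almost straight from above, with its wide axis along image x. The plate corner is at (207,118), the red block at (178,227), the stop bases at (165,148) and (184,283), and the plug at (344,290).

```bash
python3 - <<'E'
from h import *
c=cam('wrist');im=c['image'];h=cv2.cvtColor(im,cv2.COLOR_BGR2HSV)
sx=lambda q:(((q[:2]-KN)@YA).round(1),((q[:2]-KN)@[.99,-.142]).round(1))
o=cv2.inRange(h,(3,130,90),(18,255,255));o[:,:250]=0;o[180:]=0
pts=cv2.findNonZero(o);print('clip px',cv2.minAreaRect(pts),len(pts))
w=np.array([ray(c,*p[0],30)[:2] for p in pts],np.float32);print('clip z30',cv2.minAreaRect(w))
b=cv2.inRange(h,(100,110,40),(125,255,255));b[:,300:]=0
hull=cv2.approxPolyDP(cv2.convexHull(cv2.findNonZero(b)),4,True).reshape(-1,2)
for p in hull:print('plate',p,sx(ray(c,*p,12)))
# right long edge & top edge fits
r=cv2.inRange(h,(0,150,60),(6,255,255))|cv2.inRange(h,(174,150,60),(180,255,255));r[:,:150]=0;r[:,230:]=0
rp=cv2.approxPolyDP(cv2.convexHull(cv2.findNonZero(r)),2,True).reshape(-1,2)
for p in rp:print('red',p,sx(ray(c,*p,12)),sx(ray(c,*p,65)))
cv2.imwrite('pics/w4.png',cv2.resize(im[80:330,40:240],None,fx=2.4,fy=2.4,interpolation=cv2.INTER_CUBIC))
E
```

```text
clip px ((318.5, 121.5), (47.0, 15.0), 0.0) 727
clip z30 ((692.005615234375, 106.49987030029297), (15.901080131530762, 51.89766311645508), 81.99020385742188)
plate [215 288] (np.float64(-100.3), np.float64(37.4))
plate [201 291] (np.float64(-105.1), np.float64(17.4))
plate [170 272] (np.float64(-75.5), np.float64(-21.2))
plate [143 119] (np.float64(124.1), np.float64(-23.1))
plate [206 121] (np.float64(122.0), np.float64(49.8))
plate [222 268] (np.float64(-69.3), np.float64(50.0))
red [175 249] (np.float64(-41.2), np.float64(-9.5)) (np.float64(-15.5), np.float64(20.3))
red [165 247] (np.float64(-38.4), np.float64(-22.4)) (np.float64(-13.1), np.float64(9.5))
red [159 208] (np.float64(15.7), np.float64(-21.7)) (np.float64(32.6), np.float64(10.0))
red [192 208] (np.float64(15.8), np.float64(20.2)) (np.float64(32.7), np.float64(45.4))
red [195 232] (np.float64(-16.9), np.float64(19.9)) (np.float64(5.0), np.float64(45.2))
```

View pics/w4.png

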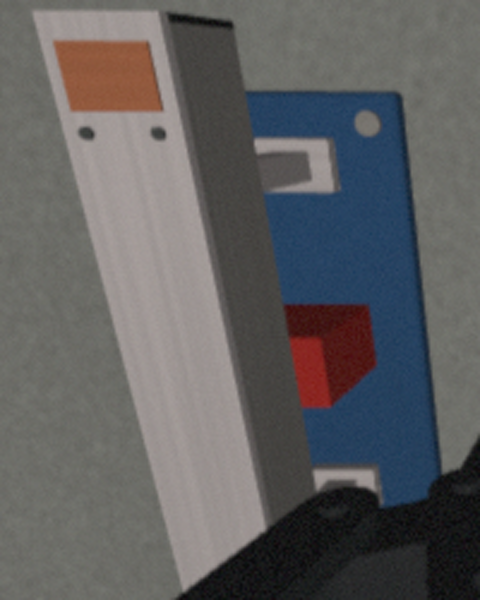

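The plate edges and red block put the knife at s = 0 ± 2 mm in my frame, with the lateral matching. The clip is already parallel to the carrier, so I'll grasp it now.

```bash
python3 - <<'E'
from h import *
c=cam('wrist')
for n,ps in(('left',((53.8,84.2),(117,325.8))),('right',((107.9,85),(151.7,300.8)))):
  for p in ps:
    q=ray(c,*p,119.5);print(n,q.round(1),'s',((q[:2]-KN)@YA).round(1),'x',((q[:2]-KN)@[.99,-.142]).round(1))
print(ray(c,318.5,121.5,18).round(1),np.array(c['pose'])[:3,3].round(1))
E
python3 -m inch '[[[0.045,-0.0715,0.04,-0.0026,0,0,0],[0.045,-0.0715,0.09,-0.0026,0,0,0],[0.045,-0.0715,0.14,-0.0026,0,0,0],[0.045,-0.0715,0.17,-0.0026,0,0,0],[0.045,-0.0715,0.18,-0.0026,0,0,0],[0.045,-0.0715,0.187,-0.0026,0,0,0],[0.045,-0.0715,0.1895,-0.0026,0,0,0],[0.045,-0.0715,0.1895,-0.0026,0,0,0]]]'
python3 -c "
from h import *
cam('wrist','w5.png')"
```

```text
left [495.2 162.6 119.5] s 149.5 x -22.3
left [467.5 -58.  119.5] s -72.8 x -18.3
right [536.2 156.3 119.5] s 149.0 x 19.2
right [510.4 -35.  119.5] s -44.0 x 20.8
[692.2 106.3  18. ] [694.4 108.4 353.2]
clock: 22.92
position: [692.8, 107.8, 44.9]
orientation: [-1.139, 1.31, -1.315]
contact_force: [-0.2, -0.3, 0.8]
finger_gap: 45.3
```

View pics/w5.png

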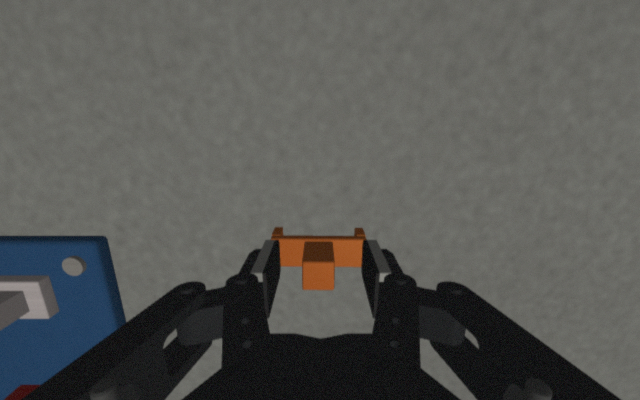

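The clip post at (318,255) is centred between the open pads, so I'll close and lift.

```bash
python3 -m inch '[[[0,0,0.001,0,0,0,0],[0,0,0.001,0,0,0,0],[0,0,0.001,0,0,0,0],[0,0,0.001,0,0,0,0],[0,0,0.001,0,0,0,0],[0,0,-0.02,0,0,0,0],[0,0,-0.07,0,0,0,0],[0,0,-0.12,0,0,0,0],[0,0,-0.165,0,0,0,0],[0,0,-0.165,0,0,0,0],[0,0,-0.165,0,0,0,0]]]' 35
python3 -c "
from h import *
c=cam('wrist','w6.png');h=cv2.cvtColor(c['image'],cv2.COLOR_BGR2HSV)
o=cv2.inRange(h,(3,130,60),(18,255,255));o[:,:230]=0;o[:,400:]=0
n,l,st,ce=cv2.connectedComponentsWithStats(o);print([(st[i].tolist()) for i in range(1,n) if st[i,4]>50])
s=state();print(R.from_rotvec(s['orientation']).as_matrix().round(4))
tilt2()"
```

```text
clock: 24.35
position: [691.8, 108.1, 209.3]
orientation: [-1.14, 1.311, -1.315]
contact_force: [-0.3, -0.5, -1.1]
finger_gap: 15.4
[[273, 228, 96, 62, 2472]]
[[-1.409e-01 -9.000e-04  9.900e-01]
 [-9.900e-01 -2.200e-03 -1.409e-01]
 [ 2.300e-03 -1.000e+00 -6.000e-04]]
[(45, [344.8, 170.7]), (53, [258.8, 205.4])]
pads s,z [[131.6, 119.8], [-169.0, 114.5]] len 300.7 tilt 0.0178 s_mid -18.7 tcp s 123.8 t 24.45 F [-0.3 -0.6  0. ]
```

View pics/w6.png

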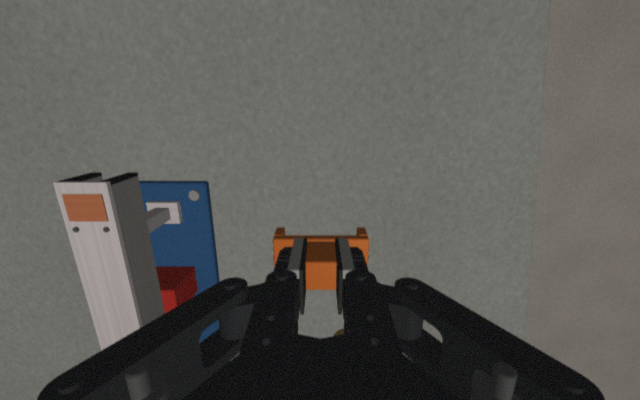

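```bash
python3 - <<'E'
from h import *
c=cam('wrist');s=state();T=s['position'];XA=np.array([.99,-.142])
sx=lambda q:(((q[:2]-KN)@YA).round(1),((q[:2]-KN)@XA).round(1))
print('tcp',T.round(1),sx(T))
for p in((275,237),(367,237)):print(p,sx(ray(c,*p,183)))
for p in((307,290),(335,290)):print('post top -y?',p,sx(ray(c,*p,208)))
# carrier top edges row 182.. near end and sides
for p in((57,183),(107,180),(92,320),(143,310)):print('carrier',p,sx(ray(c,*p,119.5)))
for p in((208,182),):print('plate',p,sx(ray(c,*p,12)))
E
```

```text
tcp [691.1 108.  207. ] (np.float64(123.3), np.float64(179.4))
(275, 237) (np.float64(132.5), np.float64(154.3))
(367, 237) (np.float64(132.6), np.float64(205.3))
post top -y? (307, 290) (np.float64(115.5), np.float64(173.1))
post top -y? (335, 290) (np.float64(115.6), np.float64(186.7))
carrier (57, 183) (np.float64(148.5), np.float64(-19.3))
carrier (107, 180) (np.float64(150.9), np.float64(18.9))
carrier (92, 320) (np.float64(25.7), np.float64(-20.8))
carrier (143, 310) (np.float64(36.1), np.float64(25.8))
plate (208, 182) (np.float64(126.0), np.float64(50.8))
```

```bash
python3 -m inch '[[[0,0.04,0,-0.05,0,0,0],[0,0.08,0,-0.10,0,0,0],[0,0.11,0,-0.15,0,0,0],[0,0.1235,0,-0.179,0,0,0],[0,0.1235,0,-0.179,0,0,0],[0,0.1235,0,-0.179,0,0,0],[0,0.1235,0,-0.179,0,0,0]]]'
python3 - <<'E'
from h import *
XA=np.array([.99,-.142])
P=[]
for i in range(6):
    c=cam('wrist','w7.png' if i==5 else None);P.append(state()['position'])
P=np.array(P);T=P.mean(0);print(P.std(0).round(2),T.round(1),(T[:2]-KN)@YA,(T[:2]-KN)@XA)
E
```

```text
clock: 25.38
position: [497.2, 11.3, 207.5]
orientation: [-1.143, 1.313, -1.313]
contact_force: [-0.3, -0.6, 0.8]
finger_gap: 15.6
[0.16 0.05 0.03] [497.   11.2 207.6] -0.14057423480099296 0.981073658174066
```

View pics/w7.png

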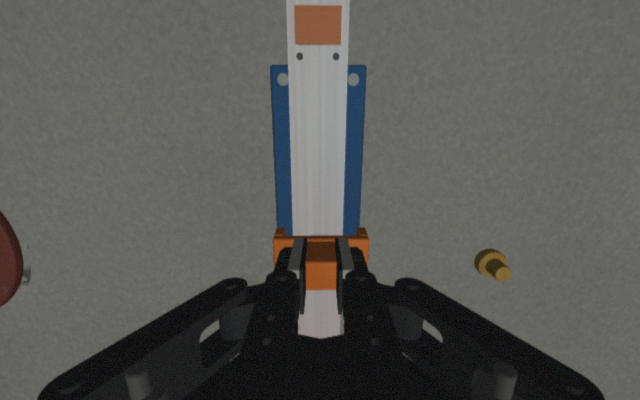

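Viewed from above, the clip (273–368 at row 240) straddles the carrier (about 292–347), with the plate's +y edge at row 66. I'll measure the fit.

```bash
python3 - <<'E'
from h import *
XA=np.array([.99,-.142]);c=cam('wrist');im=c['image'];g=cv2.GaussianBlur(im,(3,3),0).astype(float)
h=cv2.cvtColor(im,cv2.COLOR_BGR2HSV)
sx=lambda q:(((q[:2]-KN)@YA).round(1),((q[:2]-KN)@XA).round(1))
for r in(100,130,160,190,220):
    red=g[r,260:380,2];d=np.diff(red);l=260+np.argmax(d[:60])+.5;R_=260+60+np.argmin(d[60:])+.5
    a,b=sx(ray(c,l,r,119.5)),sx(ray(c,R_,r,119.5));print('carrier row',r,l,R_,'s',a[0],'x',a[1],b[1],'mid',((a[1]+b[1])/2).round(2))
o=cv2.inRange(h,(3,130,60),(18,255,255));
for r in(240,245,250):
    u=np.flatnonzero(o[r,250:400])+250;a,b=sx(ray(c,u[0]-.5,r,181.5)),sx(ray(c,u[-1]+.5,r,181.5));print('clip',r,u[0],u[-1],'s',a[0],'x',a[1],b[1],'mid',((a[1]+b[1])/2).round(2))
col=g[60:75,277].mean(axis=-1) if False else g[58:76,278,2];print(np.diff(col).round(0))
b=cv2.inRange(h,(100,110,40),(125,255,255));rows=np.flatnonzero(b[:,280]);print('plate top row',rows[0],sx(ray(c,280,rows[0]-.5,12)))
oc=o[225:262,280];print('clip first rows at col 290',np.flatnonzero(o[:,285])[:3],sx(ray(c,285,236,181.5)))
E
```

```text
carrier row 100 288.5 346.5 s 84.4 x -21.6 18.7 mid -1.45
carrier row 130 289.5 345.5 s 64.2 x -21.5 18.6 mid -1.45
carrier row 160 290.5 344.5 s 42.7 x -21.4 18.5 mid -1.45
carrier row 190 291.5 343.5 s 19.9 x -21.3 18.3 mid -1.5
carrier row 220 291.5 342.5 s -4.4 x -21.9 18.1 mid -1.9
clip 240 273 368 s 6.3 x -26.1 28.0 mid 0.95
clip 245 273 368 s 3.2 x -26.3 28.1 mid 0.9
clip 250 274 367 s 0.1 x -25.8 27.7 mid 0.95
[  0.   0.   1.   2.  -5. -22. -30. -15.  -2.   1.   1.  -1.   1.   2.
   5.  15.  18.]
plate top row 65 (np.float64(125.1), np.float64(-41.0))
clip first rows at col 290 [236 237 238] (np.float64(8.7), np.float64(-19.0))
```

```bash
python3 -m inch '[[[0,0,0.01,-0.0024,0,0,0],[0,0,0.02,-0.0024,0,0,0],[0,0,0.03,-0.0024,0,0,0],[0,0,0.038,-0.0024,0,0,0],[0,0,0.038,-0.0024,0,0,0],[0,0,0.038,-0.0024,0,0,0]]]'
python3 - <<'E'
from h import *
XA=np.array([.99,-.142]);
for i in range(4):c=cam('wrist')
im=c['image'];T=state()['position'];print(T.round(1),state()['contact_force'].round(1))
g=cv2.GaussianBlur(im,(3,3),0).astype(float);h=cv2.cvtColor(im,cv2.COLOR_BGR2HSV)
sx=lambda q:(((q[:2]-KN)@YA).round(1),((q[:2]-KN)@XA).round(1))
for r in(100,130,160,190,220):
    d=np.diff(g[r,240:400,2]);l=240+np.argmax(d[:80])+.5;R_=240+80+np.argmin(d[80:])+.5
    a,b=sx(ray(c,l,r,119.5)),sx(ray(c,R_,r,119.5));print('carrier',r,l,R_,'s',a[0],'x',a[1],b[1],'mid',((a[1]+b[1])/2).round(2))
o=cv2.inRange(h,(3,130,60),(18,255,255));zr=T[2]-26
for r in(240,245,250):
    u=np.flatnonzero(o[r,250:400])+250;a,b=sx(ray(c,u[0]-.5,r,zr)),sx(ray(c,u[-1]+.5,r,zr));print('clip',r,u[0],u[-1],'x',a[1],b[1],'mid',((a[1]+b[1])/2).round(2))
print('clip +y edge',np.flatnonzero(o[:,285])[:2],sx(ray(c,285,236,zr)))
tilt2()
E
```

```text
clock: 26.48
position: [494.4, 11.3, 169.9]
orientation: [-1.142, 1.313, -1.313]
contact_force: [0.2, -0.4, -0.1]
finger_gap: 15.4
[494.5  11.3 170.2] [-0.1 -0.2 -0.8]
carrier 100 285.5 355.5 s 82.0 x -21.4 18.5 mid -1.45
carrier 130 286.5 354.5 s 65.4 x -21.4 18.6 mid -1.4
carrier 160 286.5 353.5 s 47.8 x -21.9 18.6 mid -1.65
carrier 190 287.5 352.5 s 29.1 x -21.9 18.7 mid -1.6
carrier 220 288.5 351.5 s 9.2 x -21.9 18.7 mid -1.6
clip 240 273 368 x -28.3 25.8 mid -1.25
clip 245 273 368 x -28.4 25.9 mid -1.25
clip 250 274 368 x -28.0 26.1 mid -0.95
clip +y edge [236 237] (np.float64(8.6), np.float64(-21.1))
[(45, [344.8, 170.7]), (95, [308.7, 182.2]), (53, [258.8, 205.4])]
pads s,z [[131.6, 119.8], [-169.0, 114.5]] len 300.7 tilt 0.0178 s_mid -18.7 tcp s -0.4 t 26.725 F [-0.5  0.3 -1.7]
```

```bash
python3 -m inch '[[[0,0,0.004,-0.0003,0,0,0],[0,0,0.008,-0.0003,0,0,0],[0,0,0.011,-0.0003,0,0,0],[0,0,0.014,-0.0003,0,0,0],[0,0,0.016,-0.0003,0,0,0],[0,0,0.017,-0.0003,0,0,0],[0,0,0.0175,-0.0003,0,0,0],[0,0,0.0175,-0.0003,0,0,0],[0,0,0.0175,-0.0003,0,0,0]]]'
python3 - <<'E'
from h import *
F=[];P=[]
for i in range(4):c=cam('wrist');F.append(state()['contact_force']);P.append(state()['position'])
print(np.mean(F,0).round(2),np.mean(P,0).round(2))
cv2.imwrite('pics/s8.png',cv2.resize(cam('scene')['image'][130:250,230:410],None,fx=4,fy=4,interpolation=cv2.INTER_CUBIC))
tilt2()
E
```

```text
clock: 27.85
position: [494.2, 11.3, 152.7]
orientation: [-1.142, 1.312, -1.314]
contact_force: [0.1, -0.6, -0.6]
finger_gap: 15.3
[ 0.22  0.19 -0.43] [494.16  11.32 152.66]
[(45, [344.8, 170.7]), (94, [309.1, 186.3]), (52, [258.8, 205.3])]
pads s,z [[131.6, 119.8], [-168.9, 114.7]] len 300.6 tilt 0.017 s_mid -18.6 tcp s -0.4 t 28.15 F [-0.2 -0.7  0.3]
```

View pics/s8.png

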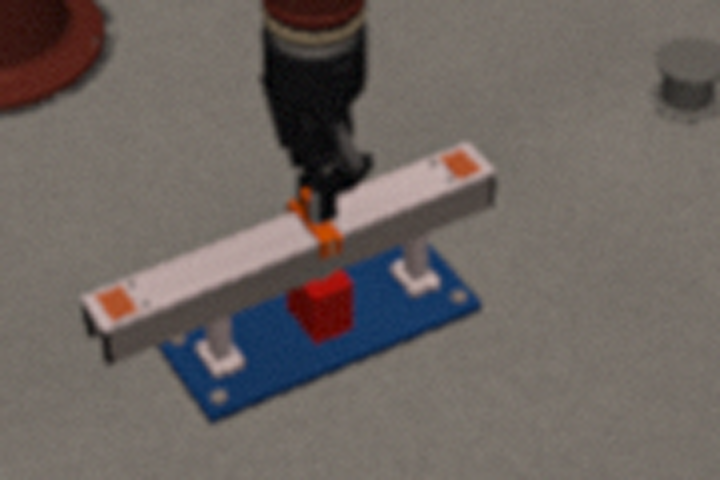

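The clip is astride the carrier with its legs over both sides at crop (320,225), above the red block, and the carrier has not moved. Now the last millimetre down, then release.

```bash
python3 -m inch '[[[0,0,0.0005,0,0,0,0],[0,0,0.001,0,0,0,0],[0,0,0.001,0,0,0,0],[0,0,0.001,0,0,0,0]]]'; python3 - <<'E'
from h import *
F=[];P=[]
for i in range(6):c=cam('wrist');F.append(state()['contact_force']);P.append(state()['position'])
print(np.mean(F,0).round(2),np.mean(P,0).round(2));tilt2()
E
```

```text
clock: 28.65
position: [494.2, 11.3, 151.7]
orientation: [-1.142, 1.312, -1.314]
contact_force: [0.2, 0.5, 0.4]
finger_gap: 15.2
[-0.07 -0.08  0.41] [494.17  11.34 151.67]
[(45, [344.6, 171.1]), (93, [309.2, 186.6]), (52, [258.7, 204.7])]
pads s,z [[130.9, 118.6], [-168.9, 117.4]] len 299.9 tilt 0.0039 s_mid -19.0 tcp s -0.4 t 29.0 F [-0.2  0.8 -0.3]
```

It has just made contact, since the tilt shifted slightly. Opening gently and rising.

```bash
python3 -m inch '[[[0.018,0,0,0,0,0,0],[0.022,0,0,0,0,0,0],[0.028,0,0,0,0,0,0],[0.032,0,0,0,0,0,0],[0.034,0,0,0,0,0,0],[0.034,0,-0.003,0,0,0,0],[0.034,0,-0.02,0,0,0,0],[0.034,0,-0.05,0,0,0,0],[0.034,0,-0.09,0,0,0,0],[0.034,0,-0.12,0,0,0,0],[0.034,0,-0.12,0,0,0,0],[0.034,0,-0.12,0,0,0,0],[0.034,0,-0.12,0,0,0,0],[0.034,0,-0.12,0,0,0,0],[0.034,0,-0.12,0,0,0,0],[0.034,0,-0.12,0,0,0,0]]]'; python3 - <<'E'
from h import *
tilt2();c=cam('wrist','w9.png')
im=c['image'];h=cv2.cvtColor(im,cv2.COLOR_BGR2HSV);XA=np.array([.99,-.142])
sx=lambda q:(((q[:2]-KN)@YA).round(1),((q[:2]-KN)@XA).round(1))
o=cv2.inRange(h,(3,130,60),(18,255,255));o[:180]=0
n,l,st,ce=cv2.connectedComponentsWithStats(o)
for i in range(1,n):
    if st[i,4]>60:
        x,y,w,hh,a=st[i];print(st[i],'+y edge at z125',sx(ray(c,x+w/2,y-.5,125)))
b=cv2.inRange(h,(100,110,40),(125,255,255));ys=np.flatnonzero(b[:,280]);print('plate',sx(ray(c,280,ys[0]-.5,12)))
a=cam('scene')['image'][110:250,230:410];v=im[150:330,220:420]
cv2.imwrite('pics/f.png',np.hstack([cv2.resize(a,(400,311),interpolation=cv2.INTER_CUBIC),cv2.resize(v,(346,311),interpolation=cv2.INTER_CUBIC)]))
E
```

```text
clock: 31.0
position: [494.3, 11.6, 271.4]
orientation: [-1.142, 1.313, -1.313]
contact_force: [0.1, 0.2, -0.5]
finger_gap: 33.6
[(45, [344.7, 170.2]), (53, [258.8, 205.6])]
pads s,z [[131.5, 122.1], [-168.9, 113.5]] len 300.5 tilt 0.0287 s_mid -18.7 tcp s -0.1 t 31.05 F [0.3 0.1 0.1]
[   0  180   63  110 2140] +y edge at z125 (np.float64(15.3), np.float64(-280.3))
[ 293  186   56   28 1106] +y edge at z125 (np.float64(10.1), np.float64(-1.1))
[309 325  24  14 294] +y edge at z125 (np.float64(-151.0), np.float64(-0.6))Traceback (most recent call last):
  File "<stdin>", line 10, in <module>
IndexError: index 0 is out of bounds for axis 0 with size 0
```

```bash
python3 -m inch '[[[0.034,0,-0.04,0,0,0,0],[0.034,0,-0.04,0,0,0,0],[0.034,0,-0.04,0,0,0,0],[0.034,0,-0.04,0,0,0,0]]]'; python3 - <<'E'
from h import *
tilt2();tilt();c=cam('wrist');s=cam('scene')
cv2.imwrite('pics/f2.png',np.hstack([cv2.resize(s['image'][110:250,230:410],(400,311),interpolation=cv2.INTER_CUBIC),cv2.resize(c['image'][120:300,220:420],(346,311),interpolation=cv2.INTER_CUBIC)]))
E
```

```text
clock: 31.6
position: [493.9, 11.8, 310.2]
orientation: [-1.143, 1.314, -1.313]
contact_force: [0.2, -0.2, -0.3]
finger_gap: 34.0
[(45, [344.7, 170.2]), (54, [258.8, 205.7])]
pads s,z [[131.5, 122.1], [-169.0, 113.2]] len 300.6 tilt 0.0297 s_mid -18.7 tcp s -0.0 t 31.65 F [0.5 0.3 0.3]
scene [(45, [344.6, 170.2]), (54, [258.8, 205.6])] top [(49, [275.8, 210.5])]
```

View pics/f2.png

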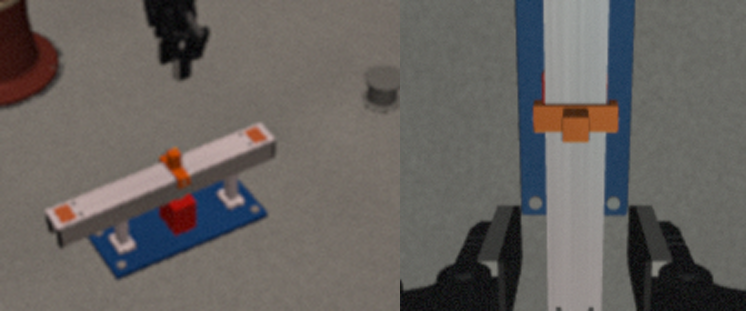

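```bash
python3 -c "
from h import *
tilt2();close_job()"
```

```text
[(44, [344.8, 170.2]), (54, [258.8, 205.6])]
pads s,z [[131.6, 121.8], [-169.1, 113.4]] len 300.8 tilt 0.0278 s_mid -18.7 tcp s -0.0 t 31.9 F [ 0.1 -0.6  0.8]
the job is handed in; nothing more can be done
```

I slid the carrier over the blade by small pushes on its +y end until it balanced, then seated the marker clip on it above the knife edge, let go, and handed the job in at 31.9 s. No verdict was reported.

- **Carrier:** before the clip it measured 0.017 rad from level and held still. With the clip on it measured 0.028–0.030 rad over the last readings, against a limit of 0.05. The arm was well clear, and the tilt is far from the roughly 0.124 rad I measured on a stop.
- **Clip:** it sits astride the carrier, about 1 mm from the knife edge along it and within about 0.5 mm of the carrier's centre line. Its seating height was not measured on its own. I judged it seated from the contact shift in the carrier's tilt, the picture and the release height.
- **What went wrong or disagreed:** the first push rode over the low end of the carrier because I aimed too high. I backed off and pushed lower, and the carrier had not moved. Estimates of where the carrier's middle lies along the blade axis differed by about 2 mm between the scene and wrist cameras.
- **Other objects:** the plug, spool and screwdriver were never approached; I did not re-measure them at the end.

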